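# Reload the sprung dip-pot feeder

## Task

Pull the feeder's orange handle back against its spring until you feel the rubber bumper, without ramming it, hook the handle sideways into the notch and let go. Stand the two green-lidded dip pots in the track in front of the yellow pusher, then unhook the handle and ease the pusher forward by hand, never letting it snap shut, until the spring presses both pots up against the front stop, and let go. Leave the red-lidded pots and everything else on the table where they are.

Things in the scene. Friction and masses are not known exactly. Their poses are not given: they have to be found in the camera images.
- feeder: Dip-pot feeder fixed to the table: aluminium base plate 294 x 94 mm, 12 mm thick, with a straight open-topped track. Origin on the table under the track's centre line, 129 mm behind the front stop. x axis: along the track, the PULL direction (from front stop to handle); y: across the track, towards the notch's side; z up.
- stop_floor (a point): Point on the track floor (12 mm above the table) at the foot of the blue front stop's inner face, on the centre line; axes as the feeder. Loaded pots have their centres 22 and 66 mm along x from here. Blue side walls 50 mm apart inside, 3 mm thick, tops 26 mm above the table, run to 118 mm behind the stop; the stop's top is 36 mm above the table.
- carriage (a joint): How far the sprung carriage (yellow pusher and orange handle) has been pulled back, m; 0 = fully forward, the pusher's face 22 mm from the front stop, so face distance from stop = 0.022 + value. Spring force 3 N at 0, rising 0.06 N per mm (about 8 to 10 N when latched). With two pots loaded it rests at about 0.066.
- pusher_face (a point): Yellow pusher block, 12 mm along the track, 44 mm wide, standing 14 to 44 mm above the table; this point: its front face, on the centre line, at track-floor height.
- handle: Orange handle, 100 mm behind the pusher's face: a grip 16 mm along the track, 22 mm across, 64 to 96 mm above the table, on a 12 mm square steel stalk. Origin at the grip's centre. It moves with the carriage and also slides by itself 0 to 18 mm across, to the feeder's +y (1 N of friction; stays where left). A dark frame wall stands 40 to 52 mm to +y of the centre line, 56 mm high.
- handle_grip (a point): Centre of the orange grip, 80 mm above the table. The stalk runs in a lane beside a dark plate on its +y side (1.5 mm play, plate top 56 mm above the table). Behind the plate's rear end the handle can go to +y; eased forward there it hooks on that end: latched. The plate is adjustable: the latched carriage value lies anywhere from 0.086 to 0.121, find it by feel.
- bumper (a joint): Compression, m, of the rubber bumper that ends the handle's way, 4 mm behind the latched position; 0 = untouched; 2 N per mm, felt on top of the spring. More than 0.005 counts as rammed.
- green_a: Green-lidded sealed dip pot to load, white, 44 mm diameter, 36 mm tall, 50 g (+-30 %), standing on the table; origin at the centre of its underside, z up.
- green_b: The second green-lidded dip pot to load, same as green_a; either may go in first.
- red_a: Red-lidded dip pot, same size, to be left alone.
- red_b: Another red-lidded dip pot, to be left alone.
- shaker: Glass shaker, 48 mm diameter, 100 mm tall, bystander; origin under its centre.
- oil: Green glass oil bottle, 56 mm diameter, 170 mm tall, bystander; origin under its centre.
- tape: Roll of orange tape lying flat, 90 mm diameter, 24 mm high, bystander; origin under its centre.
- spatula: Spatula about 280 mm long with a wooden handle lying on the table, bystander.
Not all that is in view belongs to the job. What is shaped like the green_b but blue, brown or grey is not meant.

How it is judged (in metres and radians):
On the way, in this order (a step that is already met when the one before it is completed fails the run):
1. the handle is hooked in the notch and let go, with the carriage held back (value of joint carriage above 0.078 m and y of handle_grip in the frame of stop_floor above 0.01 m and contact force between the fingers and handle below 0.2 N), for 0.3 s.
2. both green-lidded pots stand upright in the track in front of the pusher, the handle still hooked (value of joint carriage above 0.078 m and y of handle_grip in the frame of stop_floor above 0.01 m and y of green_a in the frame of stop_floor between -0.006 and 0.006 m and x of green_a in the frame of stop_floor between 0.015 and 0.12 m and z of each of green_a, green_b in the frame of stop_floor below 0.005 m and angle between each of green_a, green_b's own z axis and vertical below 0.12 rad and y of green_b in the frame of stop_floor between -0.006 and 0.006 m and x of green_b in the frame of stop_floor between 0.015 and 0.12 m), for 0.1 s.
At the end, for the whole second after the job is handed in: Both green-lidded pots stand upright (within 0.12 rad) on the track floor, within 6 mm of its centre line, at rest; the handle is unhooked and let go, and both pots are pressed in the feeder with at least 1.5 N, the carriage at 61 to 70 mm (y of green_a in the frame of stop_floor between -0.006 and 0.006 m and x of green_a in the frame of stop_floor between 0.015 and 0.12 m and z of each of green_a, green_b in the frame of stop_floor below 0.005 m and angle between each of green_a, green_b's own z axis and vertical below 0.12 rad and y of green_b in the frame of stop_floor between -0.006 and 0.006 m and x of green_b in the frame of stop_floor between 0.015 and 0.12 m and value of joint carriage between 0.061 and 0.07 m and contact force between the fingers and handle below 0.2 N and contact force between feeder and green_a above 1.5 N and contact force between feeder and green_b above 1.5 N and linear speed of each of green_a, green_b below 0.02 m/s); the robot touches nothing.
It fails at once if the bumper was rammed (compressed more than 5 mm, 10 N) (value of joint bumper above 0.005 m).
It fails at once if the pusher was let snap forward (faster than 0.3 m/s) (velocity of joint carriage below -0.3 m/s).
It fails at once if a pot was crushed in the feeder (pressed with over 25 N) (contact force between feeder and green_a above 25 N or contact force between feeder and green_b above 25 N).
It fails at once if a red-lidded pot or another bystander was moved more than 3 cm (distance of any of red_a, red_b, shaker, oil, tape, spatula from where it was at the start of the episode above 0.03 m).
It also fails if it takes over 72 s, if anything falls off the work surface, if the arm or the gripper's body presses on something with over 40 N, if the wrist force passes 120 N, or if a joint passes its speed limit or range.

## Robot

A 6-joint arm with a two-finger parallel gripper is mounted at the origin on the work surface. World frame = base frame: x ahead of the robot, y to its left, z up, the work surface at z = 0. Lengths are in m, angles in degrees, forces in N, time in s.
With the tool pointing down it reaches from about 0.275 to 0.85 m from the base axis. Payload 19 kg.
Tool frame: the origin (TCP) lies midway between the tips of the shut fingers; the grasp point (between the pads) lies r.pinch_z behind it (r.pinch_z is the distance from the TCP to the grasp point, in m); x points along the fingers, y is the direction in which the jaws open and shut, and the axes are right-handed (so a half turn about x gives the same grasp; the last joint's range is limited). The gripper opens to 85 mm and grips with 20 to 120 N. Pads are 22 mm wide; open, the fingers measure 114 mm over their backs; the gripper's body (76 mm by 85 mm) begins 54 mm behind the grasp point. The pads swing forward as they close: fully open they stand 13 mm farther back than shut.
Start: joints at [-78.323, 8.623, 82.357, -0, 89.026, -7.678], TCP at [0.191, -0.542, 0.231] pointing down, gripper open.
Joint ranges: [-160.23, 160.23], [-39.13, 120.54], [6.94, 153.29], [-79.49, 259.48], [9.18, 160.14], [-161.06, 161.06]. Speed limits (degrees/s): [108.29, 108.29, 127.2, 172.46, 172.46, 172.46].

## Interface

Orientations are given as [roll, pitch, yaw] about the fixed x, y, z axes, in that order (R = Rz(yaw) Ry(pitch) Rx(roll)).
In Python, from cell import r, grab_frame, camera_info, find_in, masks_of gives the robot as it stands.
- The arm moves only by the tool send_rows, never from a script. Its argument "steps" is a list of rows, each an object with "xyz": the shift along the world's x, y, z as a fraction of full scale, a list of three; "roll": the turn about the world's z as a fraction of full scale. In form: [{"xyz": [x, y, z], "roll": roll}, ...]. A call has 1 to 10 rows; each row is the pose to reach, as a shift and turn from the pose measured when the call began, turning the shorter way round; what a row does not reach only later rows make up. Full scale, the value 1, is 80 cm for a shift and pi rad for a turn. A row lasts 1/8 s, in which the tool goes at most 62.5 mm and 10.7 degrees, less where a joint would pass 70% of its speed; a pose out of reach is approached as far as the arm can. A call with a number of a shift or a turn outside -1 to 1 is refused whole. A call with a gripper value outside its range is refused whole. "fingers" is the closure, from 0 (fully open) to 1 (shut), set as the call begins (left out, the last holds). The fingers move at their own pace and stop on an object; "newtons" is the grip in N (left out, the last holds). Time passes only in rows, so rows that repeat a pose let the fingers close. It gives the time, the measured TCP pose, the force and the opening at its end, in the units of the state.
- r.read_state(): the state, without advancing time (a new reading comes with each control period).
- grab_frame(name): name is "side" or "top"; returns (picture, depth): 420x560x3 uint8, blue, green, red; 420x560 float32, m along the optical axis (not along the pixel's ray), 0 where there is no reading.
- camera_info(name): a dict with "intrinsics" (3x3 intrinsics, pixels), "world_to_cam" (4x4, takes a point from world to camera coordinates). Camera axes: x right, y up, looking along -z (the intrinsics and any distortion apply to the point x, -y, -z); pixel columns grow to the right and rows downward; lengths in m; the calibration is good to about 2 mm. A picture is of the moment at which its call begins. camera_info takes no time and is no camera call.
- r.hand_in(): hands the job in, once; it reports no verdict.
Trained networks look in the newest picture that a camera, given by its name, has taken for a name from the list of things; names that differ only in an ending like _2 or _b are one class to them, and where a whole thing is asked for, a point or a joint stands for the part that bears it (a point fixed in the world has none). Each returns a list of dicts, best first, with "score" (0 to 1); they miss things now and then, are a little off and sometimes report something else, mostly with a low value. They report only what shows in the picture. A call takes as long as a camera call. They do not tell look-alikes from the thing itself.
- find_in(label, camera): "extent" ([left, top, right, bottom] in pixels, round what is visible of it).
- masks_of(label, camera): "region" (420x560 bool, what is visible of it) and "extent" ([left, top, right, bottom] in pixels, round what is visible of it).
The state is a dict: "t": time; "joints": joint angles; "joint_vel": joint speeds; "joint_torque": joint torques, N m; "tool_pos": TCP position; "orientation": TCP orientation; "contact_force": force on the tool from outside, world axes, zero at the start; "torque": the same for the moment, N m; "width": finger opening in m.
Only numpy, scipy, OpenCV 4.12 (cv2) and the standard library are available. Lean on these libraries where they do the work, as an engineer would, in place of code of your own. Each camera call takes 0.05 s, during which the arm holds its last target. There are 200 camera calls.

## Working session

There is one attempt and no reset: what is moved stays moved. The work goes in short steps, Python scripts to look and compute and a tool call to move; the robot and the scene stay as the last step left them, time stands still between calls to the robot, and variables do not carry over. Pictures are saved under pics/ and viewed, about 8 in all and at most 12, crops included, and the job is handed in when it is done.

Besides the shell and the picture viewer there is one more tool, called after "Call:" by a JSON object that holds its "fn" and its "kwargs". send_rows: Moves the arm, as the interface text tells. Its arguments: {"type":"object","properties":{"steps":{"type":"array","items":{"type":"object","properties":{"xyz":{"type":"array","items":{"type":"number"}},"roll":{"type":"number"}}}},"fingers":{"type":"number"},"newtons":{"type":"number"}},"required":["steps"]}

```bash
mkdir -p pics; ls; cat > h.py <<'E'
import numpy as np, cv2
from cell import r, grab_frame, camera_info, find_in, masks_of
def cloud(name,d):
    c=camera_info(name);K=np.array(c["intrinsics"]);T=np.linalg.inv(np.array(c["world_to_cam"]))
    v,u=np.mgrid[:d.shape[0],:d.shape[1]]
    P=np.stack([(u-K[0,2])/K[0,0]*d,-(v-K[1,2])/K[1,1]*d,-d],-1)
    return P@T[:3,:3].T+T[:3,3]
def proj(name,p):
    c=camera_info(name);K=np.array(c["intrinsics"]);q=(np.array(c["world_to_cam"])@np.r_[p,1])[:3]
    return K[0,2]+K[0,0]*q[0]/-q[2],K[1,2]+K[1,1]*(-q[1])/-q[2]
E
python3 - <<'E'
from h import *
for n in("side","top"):
    im,d=grab_frame(n);P=cloud(n,d);cv2.imwrite(f"pics/{n}0.png",im);np.savez(f"{n}0.npz",im=im,d=d)
    c=camera_info(n);print(n,np.linalg.inv(np.array(c["world_to_cam"]))[:3,3], c["intrinsics"][0], [k for k in c])
    for l in("green_a","red_a","handle","pusher_face","feeder","shaker","oil","tape","spatula"):
        for m in masks_of(l,n):
            R=m["region"]&(d>0)
            if R.any(): print(l,round(m["score"],2),[int(x) for x in m["extent"]],np.median(P[R],0).round(3),np.percentile(P[R],98,axis=0).round(3),np.percentile(P[R],2,axis=0).round(3))
s=r.read_state();print(s["t"],s["tool_pos"],s["orientation"],s["contact_force"],r.pinch_z)
E
```

```text
pics
side [ 0.52021171 -0.84180742  0.70489689] [472.12286677   0.         282.2995166 ] ['intrinsics', 'world_to_cam']
green_a 0.97 [360, 286, 388, 315] [ 0.727 -0.292  0.036] [ 0.748 -0.264  0.04 ] [ 0.711 -0.304  0.004]
green_a 0.95 [240, 292, 264, 325] [ 0.509 -0.292  0.036] [ 0.529 -0.264  0.039] [ 0.49  -0.303  0.002]
green_a 0.72 [312, 287, 338, 316] [ 0.638 -0.286  0.036] [ 0.657 -0.259  0.04 ] [ 0.62  -0.298  0.005]
green_a 0.67 [337, 325, 362, 338] [ 0.668 -0.356  0.037] [ 0.687 -0.342  0.04 ] [ 0.648 -0.367  0.035]
green_a 0.57 [324, 252, 349, 276] [ 0.676 -0.197  0.036] [ 0.697 -0.132  0.039] [ 0.658 -0.208  0.001]
red_a 0.96 [196, 342, 222, 379] [ 0.431 -0.39   0.036] [ 0.449 -0.363  0.039] [ 0.41  -0.404  0.001]
red_a 0.8 [190, 296, 216, 323] [ 0.417 -0.283  0.036] [ 0.436 -0.256  0.039] [ 0.398 -0.294  0.002]
red_a 0.53 [345, 191, 376, 274] [ 0.758 -0.001  0.006] [0.802 0.076 0.022] [ 0.739 -0.198  0.002]
handle 0.75 [266, 181, 275, 206] [ 0.561 -0.01   0.083] [0.572 0.003 0.099] [ 0.55  -0.014  0.048]
handle 0.72 [266, 179, 291, 242] [ 0.565 -0.062  0.044] [ 0.591 -0.
[... 2354 characters left out ...]
 0.016]
feeder 0.4 [280, 219, 290, 228] [ 0.558 -0.003  0.096] [0.568 0.006 0.1  ] [ 0.547 -0.011  0.041]
shaker 0.79 [99, 277, 138, 300] [0.413 0.346 0.093] [0.435 0.378 0.103] [0.389 0.334 0.002]
oil 0.71 [122, 148, 163, 179] [0.681 0.306 0.11 ] [0.709 0.335 0.172] [0.662 0.29  0.014]
tape 0.73 [106, 216, 151, 260] [0.526 0.351 0.023] [0.568 0.393 0.028] [0.485 0.309 0.   ]
tape 0.64 [214, 207, 346, 258] [ 0.554 -0.031  0.013] [0.596 0.148 0.092] [ 0.491 -0.134  0.008]
spatula 0.97 [251, 125, 372, 154] [0.759 0.013 0.004] [0.8   0.076 0.022] [ 0.737 -0.187 -0.001]
1.0 [ 0.19053087 -0.54248972  0.23127797] [-87.79395437  89.99554138 111.55860399] [ 0.54809547 -0.4740622   0.41258092] 0.0187
```

```bash
python3 - <<'E'
import cv2,numpy as np
a=cv2.imread("pics/top0.png")[120:320,200:480]; b=cv2.imread("pics/side0.png")[160:385,180:400]
a=cv2.resize(a,None,fx=2.8,fy=2.8,interpolation=cv2.INTER_CUBIC)
cv2.imwrite("pics/t1.png",a)
b=cv2.resize(b,None,fx=2.6,fy=2.6,interpolation=cv2.INTER_CUBIC);cv2.imwrite("pics/s1.png",b)
E
```

```text
(no output)
```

View pics/t1.png

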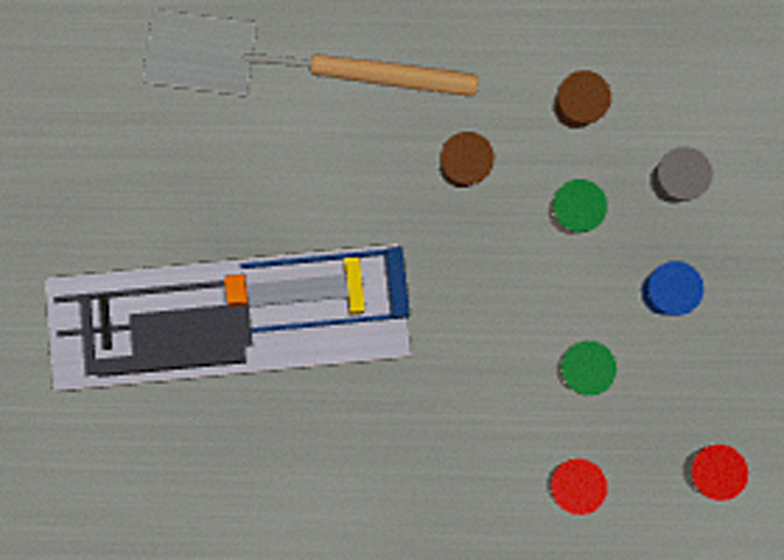

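View pics/s1.png

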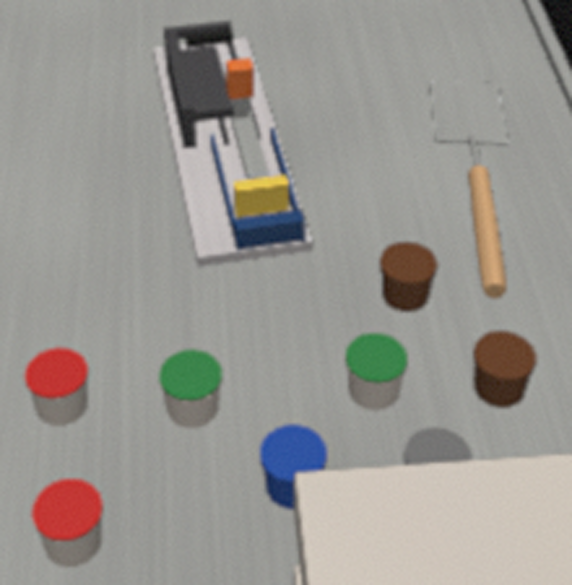

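```bash
cat >> h.py <<'E'
def rays(name,uv,z):
    "pixels -> world at height z"
    c=camera_info(name);K=np.array(c["intrinsics"]);T=np.linalg.inv(np.array(c["world_to_cam"]))
    uv=np.atleast_2d(uv).astype(float)
    D=np.stack([(uv[:,0]-K[0,2])/K[0,0],-(uv[:,1]-K[1,2])/K[1,1],-np.ones(len(uv))],-1)@T[:3,:3].T
    return T[:3,3]+D*((z-T[2,3])/D[:,2])[:,None]
E
python3 - <<'E'
from h import *
def blobs(n,im,d,P,lo,hi,zr,z,box):
    hsv=cv2.cvtColor(im,cv2.COLOR_BGR2HSV);m=cv2.inRange(hsv,lo,hi)>0
    m&=(P[...,2]>zr[0])&(P[...,2]<zr[1])&(P[...,0]>box[0])&(P[...,0]<box[1])&(P[...,1]>box[2])&(P[...,1]<box[3])
    k,lab,st,c=cv2.connectedComponentsWithStats(m.astype(np.uint8))
    for i in range(1,k):
        if st[i,4]>25:
            v,u=np.nonzero(lab==i);W=rays(n,np.c_[u,v],z)[:,:2].astype(np.float32)
            (cx,cy),(w,h),a=cv2.minAreaRect(W)
            print(n,st[i,4],"mean",W.mean(0).round(4),"rect",np.round([cx,cy,w,h,a],4),"depthz",np.median(P[lab==i][:,2]).round(4))
for n in("top","side"):
    q=np.load(f"{n}0.npz");im,d=q["im"],q["d"];P=cloud(n,d)
    T=(.35,.8,-.45,.2); F=(.48,.62,-.16,.17)
    print("green");blobs(n,im,d,P,(45,90,40),(80,255,255),(.032,.045),.036,T)
    print("yellow");blobs(n,im,d,P,(20,100,80),(35,255,255),(.039,.055),.044,F)
    print("orange");blobs(n,im,d,P,(5,130,80),(18,255,255),(.092,.11),.096,F)
    print("blue");blobs(n,im,d,P,(95,90,40),(125,255,255),(.03,.042),.036,F)
    print("walls");blobs(n,im,d,P,(95,90,40),(125,255,255),(.021,.0305),.026,F)
    print("base");blobs(n,im,d,P,(0,0,120),(180,60,255),(.008,.017),.012,F)
    W=(P[...,2]>.007)&(P[...,0]>F[0])&(P[...,0]<F[1])&(P[...,1]>F[2])&(P[...,1]<F[3])
    v,u=np.nonzero(W);W=P[v,u];print(cv2.minAreaRect(W[(W[:,2]<.017)][:,:2].astype(np.float32)))
E
```

```text
green
top 285 mean [ 0.637  -0.2769] rect [ 0.6371 -0.277   0.0413  0.042  27.4502] depthz 0.0359
top 293 mean [ 0.5064 -0.2816] rect [ 0.5065 -0.281   0.0398  0.042   0.9695] depthz 0.036
yellow
top 105 mean [ 0.5692 -0.0958] rect [ 0.5687 -0.0959  0.0432  0.012   6.1039] depthz 0.0443
orange
top 72 mean [ 0.5587 -0.0026] rect [ 0.5578 -0.0023  0.0214  0.0149  1.0453] depthz 0.0962
blue
top 145 mean [ 0.5728 -0.1304] rect [ 0.5731 -0.1302  0.055   0.0134  7.1557] depthz 0.0357
walls
top 75 mean [ 0.5919 -0.0642] rect [ 5.9180e-01 -6.3300e-02  3.2000e-03  1.1670e-01  6.6465e+00] depthz 0.0256
top 57 mean [ 0.5404 -0.0783] rect [ 5.4050e-01 -7.9600e-02  2.9000e-03  9.7400e-02  6.5344e+00] depthz 0.0257
base
top 55 mean [ 0.6005 -0.0861] rect [ 6.0050e-01 -8.6700e-02  3.2000e-03  9.0300e-02  6.6425e+00] depthz 0.0117
top 1970 mean [0.5377 0.0133] rect [0.5443 0.007  0.0938 0.2934 6.5095] depthz 0.0121
top 174 mean [ 0.5713 -0.1141] rect [ 0.5724 -0.1144  0.0486  0.0206  0.3405] depthz 0.0122
top 269 mean [0.555  0.0605] rect [0.5526 0.0567 0.0218 0.093  6.654 ] depthz 0.0123
top 239 me
[... 621 characters left out ...]
de 48 mean [ 0.5614 -0.0064] rect [ 5.61200e-01 -6.80000e-03  1.86000e-02  1.78000e-02  8.53048e+01] depthz 0.097
blue
side 165 mean [ 0.5746 -0.1355] rect [ 0.575  -0.1361  0.0546  0.021   6.6247] depthz 0.0364
walls
side 80 mean [ 0.5751 -0.1384] rect [ 0.5746 -0.1385  0.0521  0.0132  2.2048] depthz 0.0255
base
side 237 mean [0.5812 0.0453] rect [0.5809 0.054  0.0172 0.2094 5.5257] depthz 0.0136
side 36 mean [0.5521 0.1306] rect [0.5537 0.1241 0.0124 0.0488 9.1774] depthz 0.0138
side 1093 mean [ 0.5292 -0.0488] rect [5.4720e-01 5.1000e-03 9.4300e-02 2.9720e-01 6.4693e+00] depthz 0.0133
((0.5473693609237671, 0.00537852942943573), (0.09437184035778046, 0.2973119616508484), 6.502741813659668)
```

```bash
python3 - <<'E'
from h import *
from scipy.spatial.transform import Rotation as R
a=np.radians(6.51);xf=np.array([-np.sin(a),np.cos(a)]);yf=np.array([-np.cos(a),-np.sin(a)])
S=np.array([.5722,-.1237])
q=np.load("top0.npz");P=cloud("top",q["d"])
X=(P[...,:2]-S)@xf;Y=(P[...,:2]-S)@yf;Z=P[...,2]
hsv=cv2.cvtColor(q["im"],cv2.COLOR_BGR2HSV)
# grid of heights: rows y_f, cols x_f
xs=np.arange(.09,.285,.006);ys=np.arange(-.03,.06,.006)
print("xs",(xs*1000).astype(int))
for y in ys:
    o=[]
    for x in xs:
        m=(abs(X-x)<.003)&(abs(Y-y)<.003)&(q["d"]>0);o.append("%3d"%(np.median(Z[m])*1000) if m.any() else "  .")
    print("%4d"%(y*1000)," ".join(o))
s=r.read_state();print(R.from_euler("xyz",s["orientation"],degrees=True).as_matrix().round(3))
for p in([.5582,-.0025],[.5690,-.0959]):print((np.array(p)-S)@xf,(np.array(p)-S)@yf)
for lo,y0,y1 in((.05,.012,.018),(.05,.018,.034)):
    m=(Z>lo)&(Z<.06)&(Y>y0)&(Y<y1)&(X>.1); print(np.sort(X[m])[[0,3,10,-10,-3,-1]].round(4))
E
```

```text
xs [ 90  96 102 108 114 120 126 132 138 144 150 156 162 168 174 180 186 192
 198 204 210 216 222 228 234 240 246 252 258 264 270 276 282]
 -30  11  24  13  12  13  11  12  10  12  11  12  11  11  12  11  11  11  10  11  10  12  11  12  12  12  12  12  10  10  12   9  11   1
 -24  13  12  13  16  15  12  12  10  12  11  10  12  13  11  12  13  13  11  12  12  12  12  14  11  12  10  11  11  12  11  11  12   1
 -18  13  12  12  11  12   .   .  18  17  12  12  19  15  13  13  13  12  12  12  18  12  12  12  15  18  13  12  12  12  15  13  13   1
 -12  12  12  11  11  41  96  97  20  14  19  17  15  12  19  15  13  15  17  22  14  16  20  13  53  21  21  57  13  17  20  14  13   0
  -6  42  40  41  41  93  95  97  43  11  12  11  11  12  11  11  12  11  13  12  13  13  11  14  55   .  46  57  12  12  12  13  12   0
   0  42  42  43  41  44  95  97  43  11  12  13  11  15  13  12  12  12   9  12  11  11  11  14  33  52  51  56  13  12  11  11  12   2
   5  40  40  41  40  43  95  95  55  54  53  55  54  57  56  55  54  56  57  57  57   .  11  15  51  55  32  58  12  12  10  11  12   2
  1
[... 638 characters left out ...]
 11  11  11  54  56  13  11  11  12  12   2
  41  11  12  11  10  11  32  55  56  55  55  56  55  56  54  57  55  57  56  56  55  54  56  53  55  54  57  56  13  10  11  13  12   3
  47  13  13  11  12  14  34  55  54  56  55  56  56  55  56  55  56  57  55  55  54  56  55  56  56  55  55  54  12  14  13  11  12   0
  53  11  12  14  10  11  13  15  16  13  14  15  14  14  15  13  12  12  15  12  13  13  14  14  12  14  14  11  12  13  12  12  12   1
[[-0.     0.331 -0.943]
 [ 0.    -0.943 -0.331]
 [-1.    -0.     0.   ]]
0.12200578516474163 0.0001684824469001308
0.02798355309713265 2.7496544481440087e-05
[0.1146 0.1168 0.1235 0.239  0.2456 0.2457]
[0.1137 0.1143 0.1165 0.2439 0.246  0.2463]
```

Call:
{"fn": "send_rows", "kwargs": {"steps": [{"xyz": [0.0769, 0.112, -0.02], "roll": -0.035}, {"xyz": [0.154, 0.225, -0.06], "roll": -0.0711}, {"xyz": [0.231, 0.337, -0.09], "roll": -0.0711}, {"xyz": [0.308, 0.449, -0.1], "roll": -0.0711}, {"xyz": [0.385, 0.562, -0.1], "roll": -0.0711}, {"xyz": [0.461, 0.674, -0.1], "roll": -0.0711}, {"xyz": [0.461, 0.674, -0.1], "roll": -0.0711}, {"xyz": [0.461, 0.674, -0.1], "roll": -0.0711}, {"xyz": [0.461, 0.674, -0.1], "roll": -0.0711}, {"xyz": [0.461, 0.674, -0.1], "roll": -0.0711}], "fingers": 0.4, "newtons": 30}}

```text
t: 2.25
tool_pos: [0.5409, -0.0297, 0.1539]
orientation: [159.4, 90.0, -14.1]
contact_force: [-0.1, -1.6, -0.1]
width: 0.0509
```

Call:
{"fn": "send_rows", "kwargs": {"steps": [{"xyz": [0, 0, 0], "roll": 0}, {"xyz": [0, 0, 0], "roll": 0}]}}

```text
t: 2.5
tool_pos: [0.5407, -0.0297, 0.1537]
orientation: [109.6, 90.0, -63.7]
contact_force: [0.3, -0.8, 0.5]
width: 0.0512
```

Call:
{"fn": "send_rows", "kwargs": {"steps": [{"xyz": [0.0236, 0.0334, 0], "roll": 0}, {"xyz": [0.0236, 0.0334, -0.05], "roll": 0}, {"xyz": [0.0236, 0.0334, -0.1096], "roll": 0}, {"xyz": [0.0236, 0.0334, -0.1096], "roll": 0}, {"xyz": [0.0236, 0.0334, -0.1096], "roll": 0}]}}

```text
t: 3.12
tool_pos: [0.5602, -0.0039, 0.068]
orientation: [154.9, 89.9, -18.5]
contact_force: [0.8, 0.0, 0.8]
width: 0.0514
```

```bash
python3 - <<'E'
from h import *
im,d=grab_frame("side");print(r.read_state()["contact_force"])
cv2.imwrite("pics/s2.png",cv2.resize(im[90:270,190:370],None,fx=3,fy=3,interpolation=cv2.INTER_CUBIC))
E
```

```text
[-0.66372201  0.46285099  0.1458496 ]
```

View pics/s2.png

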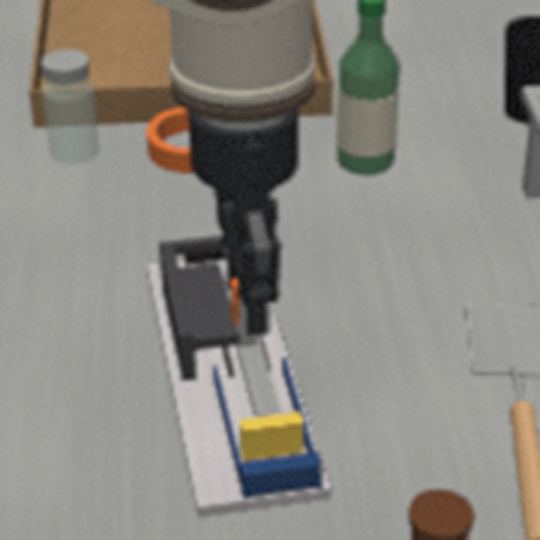

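Call:
{"fn": "send_rows", "kwargs": {"steps": [{"xyz": [-0.001, 0, 0], "roll": 0}, {"xyz": [-0.001, 0, 0], "roll": 0}, {"xyz": [-0.001, 0, 0], "roll": 0}, {"xyz": [-0.001, 0, 0], "roll": 0}], "fingers": 1, "newtons": 30}}

```text
t: 3.68
tool_pos: [0.5602, -0.0029, 0.0698]
orientation: [177.5, 89.7, 4.1]
contact_force: [-3.4, 8.6, 12.3]
width: 0.0157
```

Call:
{"fn": "send_rows", "kwargs": {"steps": [{"xyz": [0, 0, 0], "roll": 0}, {"xyz": [0, 0, 0], "roll": 0}]}}

```text
t: 3.92
tool_pos: [0.5602, -0.0029, 0.07]
orientation: [177.7, 89.7, 4.2]
contact_force: [-1.4, 1.1, 0.3]
width: 0.0159
```

Call:
{"fn": "send_rows", "kwargs": {"steps": [{"xyz": [-0.0016, 0.0143, 0], "roll": 0}, {"xyz": [-0.0033, 0.0286, 0], "roll": 0}, {"xyz": [-0.0049, 0.0429, 0], "roll": 0}, {"xyz": [-0.0065, 0.0572, 0], "roll": 0}, {"xyz": [-0.0081, 0.0714, 0], "roll": 0}, {"xyz": [-0.0098, 0.0857, 0], "roll": 0}, {"xyz": [-0.0114, 0.1, 0], "roll": 0}, {"xyz": [-0.013, 0.1143, 0], "roll": 0}, {"xyz": [-0.013, 0.1143, 0], "roll": 0}, {"xyz": [-0.013, 0.1143, 0], "roll": 0}]}}

```text
t: 5.18
tool_pos: [0.5497, 0.0888, 0.07]
orientation: [167.2, 89.7, -6.2]
contact_force: [1.5, -8.1, -2.5]
width: 0.0152
```

```bash
cat >> h.py <<'E'
def pull():
    s=r.read_state();a=np.radians(6.51);D=np.array(s["tool_pos"])[:2]-[.5602,-.0029]
    F=np.array(s["contact_force"]);xf=np.array([-np.sin(a),np.cos(a)]);yf=np.array([-np.cos(a),-np.sin(a)])
    print("pull %.1f mm lat %.1f mm  Fx %.1f Fy %.1f Fz %.1f t %.2f"%(D@xf*1e3,D@yf*1e3,F[:2]@xf,F[:2]@yf,F[2],s["t"]))
E
python3 -c "from h import *;pull()"
```

```text
pull 92.3 mm lat 0.0 mm  Fx -8.2 Fy -0.6 Fz -2.5 t 5.17
```

Call:
{"fn": "send_rows", "kwargs": {"steps": [{"xyz": [-0.0004, 0.0037, 0], "roll": 0}, {"xyz": [-0.0004, 0.0037, 0], "roll": 0}, {"xyz": [-0.0004, 0.0037, 0], "roll": 0}]}}

```text
t: 5.55
tool_pos: [0.5494, 0.0919, 0.07]
orientation: [157.7, 89.7, -15.7]
contact_force: [1.5, -8.0, -3.0]
width: 0.0151
```

```bash
python3 -c "from h import *;pull()"
```

```text
pull 95.4 mm lat 0.0 mm  Fx -8.1 Fy -0.6 Fz -3.0 t 5.55
```

Call:
{"fn": "send_rows", "kwargs": {"steps": [{"xyz": [-0.0004, 0.0037, 0], "roll": 0}, {"xyz": [-0.0004, 0.0037, 0], "roll": 0}, {"xyz": [-0.0004, 0.0037, 0], "roll": 0}]}}

```text
t: 5.92
tool_pos: [0.5491, 0.0946, 0.07]
orientation: [144.7, 89.6, -28.6]
contact_force: [0.7, -11.9, -2.4]
width: 0.0154
```

```bash
python3 -c "from h import *;pull()"
```

```text
pull 98.1 mm lat 0.0 mm  Fx -11.9 Fy 0.7 Fz -2.4 t 5.92
```

Call:
{"fn": "send_rows", "kwargs": {"steps": [{"xyz": [-0.005, -0.0011, 0], "roll": 0}, {"xyz": [-0.01, -0.0017, 0], "roll": 0}, {"xyz": [-0.015, -0.0023, 0], "roll": 0}, {"xyz": [-0.019, -0.0028, 0], "roll": 0}, {"xyz": [-0.019, -0.0028, 0], "roll": 0}, {"xyz": [-0.019, -0.0028, 0], "roll": 0}]}}

```text
t: 6.68
tool_pos: [0.5336, 0.0922, 0.07]
orientation: [134.7, 89.6, -38.6]
contact_force: [-0.1, -10.1, -2.5]
width: 0.0153
```

```bash
python3 -c "from h import *;pull()"
```

```text
pull 97.5 mm lat 15.6 mm  Fx -10.0 Fy 1.3 Fz -2.5 t 6.67
```

Call:
{"fn": "send_rows", "kwargs": {"steps": [{"xyz": [0.0002, -0.0015, 0], "roll": 0}, {"xyz": [0.0004, -0.003, 0], "roll": 0}, {"xyz": [0.0006, -0.005, 0], "roll": 0}, {"xyz": [0.0006, -0.005, 0], "roll": 0}]}}

```text
t: 7.18
tool_pos: [0.5341, 0.0882, 0.07]
orientation: [130.5, 89.6, -42.8]
contact_force: [1.6, -9.1, -2.1]
width: 0.0158
```

```bash
python3 -c "from h import *;pull()"
```

```text
pull 93.5 mm lat 15.6 mm  Fx -9.2 Fy -0.5 Fz -2.1 t 7.17
```

Call:
{"fn": "send_rows", "kwargs": {"steps": [{"xyz": [0.0001, -0.001, 0], "roll": 0}, {"xyz": [0.0003, -0.0022, 0], "roll": 0}, {"xyz": [0.0003, -0.0022, 0], "roll": 0}]}}

```text
t: 7.55
tool_pos: [0.5342, 0.0872, 0.07]
orientation: [135.1, 89.6, -38.2]
contact_force: [-0.8, 3.0, -1.2]
width: 0.0151
```

```bash
python3 -c "from h import *;pull()"
```

```text
pull 92.5 mm lat 15.6 mm  Fx 3.1 Fy 0.5 Fz -1.2 t 7.55
```

Call:
{"fn": "send_rows", "kwargs": {"steps": [{"xyz": [0, 0, 0], "roll": 0}, {"xyz": [0, 0, 0], "roll": 0}, {"xyz": [0, 0, 0], "roll": 0}, {"xyz": [0, 0, 0.05], "roll": 0}, {"xyz": [0, 0, 0.08], "roll": 0}, {"xyz": [0, -0.07, 0.1], "roll": 0.0594}, {"xyz": [0, -0.14, 0.1], "roll": 0.1188}, {"xyz": [0, -0.21, 0.1], "roll": 0.1782}, {"xyz": [0, -0.28, 0.1], "roll": 0.2376}, {"xyz": [0, -0.35, 0.1], "roll": 0.297}], "fingers": 0.3}}

```text
t: 8.8
tool_pos: [0.5344, -0.1837, 0.1502]
orientation: [133.3, 89.6, 7.7]
contact_force: [1.1, 0.2, -0.0]
width: 0.0602
```

```bash
python3 - <<'E'
from h import *
pull();im,d=grab_frame("side");s=r.read_state();print(s["tool_pos"],s["orientation"],s["joints"])
cv2.imwrite("pics/s3.png",cv2.resize(im[120:340,190:410],None,fx=2.6,fy=2.6,interpolation=cv2.INTER_CUBIC))
E
```

```text
pull -176.7 mm lat 46.2 mm  Fx 0.0 Fy -1.1 Fz -0.0 t 8.80
[ 0.53404331 -0.18950681  0.14994096] [113.56291817  89.61089219 -11.29041361] [-27.38854188   9.70747727  90.62315238   0.10980308  79.29553891
   7.44474671]
```

View pics/s3.png

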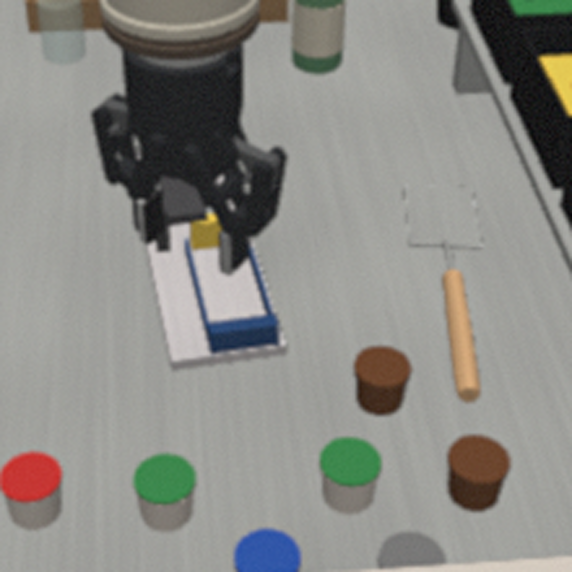

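Call:
{"fn": "send_rows", "kwargs": {"steps": [{"xyz": [0.05, -0.05, 0], "roll": 0.0594}, {"xyz": [0.1, -0.09, 0], "roll": 0.1188}, {"xyz": [0.13, -0.11, -0.0875], "roll": 0.1782}, {"xyz": [0.13, -0.11, -0.0875], "roll": 0.2297}, {"xyz": [0.13, -0.11, -0.0875], "roll": 0.2297}, {"xyz": [0.13, -0.11, -0.0875], "roll": 0.2297}, {"xyz": [0.13, -0.11, -0.0875], "roll": 0.2297}]}}

```text
t: 9.72
tool_pos: [0.6383, -0.2775, 0.0815]
orientation: [100.8, 89.5, 17.1]
contact_force: [-0.4, 0.5, -0.2]
width: 0.0599
```

```bash
cat >> h.py <<'E'
def to(x,y,z,jaw=6.51):
    s=r.read_state();p=np.array(s["tool_pos"]);o=s["orientation"];j=o[2]-o[0]+90
    dj=(jaw-j+90)%180-90
    print("t",s["t"],"pos",p.round(4),"jaw",round((j+180)%360-180,2),"F",np.round(s["contact_force"],1),"w",round(s["width"],4),"xyz",((np.array([x,y,z])-p)/.8).round(4),"roll",round(dj/180,4))
E
python3 -c "from h import *;to(.638,-.2775,.014)"
```

```text
t 9.725 pos [ 0.6383 -0.2775  0.0815] jaw 6.36 F [-0.4  0.5 -0.2] w 0.0599 xyz [-0.0004 -0.     -0.0843] roll 0.0008
```

Call:
{"fn": "send_rows", "kwargs": {"steps": [{"xyz": [-0.0004, 0, -0.06], "roll": 0.0008}, {"xyz": [-0.0004, 0, -0.0843], "roll": 0.0008}, {"xyz": [-0.0004, 0, -0.0843], "roll": 0.0008}, {"xyz": [-0.0004, 0, -0.0843], "roll": 0.0008}]}}

```text
t: 10.22
tool_pos: [0.6387, -0.2779, 0.0158]
orientation: [92.0, 89.5, 8.5]
contact_force: [1.3, 0.7, -0.3]
width: 0.06
```

Call:
{"fn": "send_rows", "kwargs": {"steps": [{"xyz": [0, 0, 0], "roll": 0}, {"xyz": [0, 0, 0], "roll": 0}, {"xyz": [0, 0, 0], "roll": 0}, {"xyz": [0, 0, 0], "roll": 0}], "fingers": 1, "newtons": 20}}

```text
t: 10.72
tool_pos: [0.6394, -0.2782, 0.0173]
orientation: [84.8, 89.4, 1.3]
contact_force: [-0.4, 1.1, 7.7]
width: 0.043
```

```bash
python3 -c "
from h import *
to(.638,-.2775,.014)
im,d=grab_frame('side');cv2.imwrite('pics/s4.png',cv2.resize(im[200:340,220:420],None,fx=3,fy=3,interpolation=cv2.INTER_CUBIC))"
```

```text
t 10.725 pos [ 0.6394 -0.2782  0.0173] jaw 6.48 F [-0.4  1.1  7.7] w 0.043 xyz [-0.0018  0.0009 -0.0041] roll 0.0002
```

View pics/s4.png

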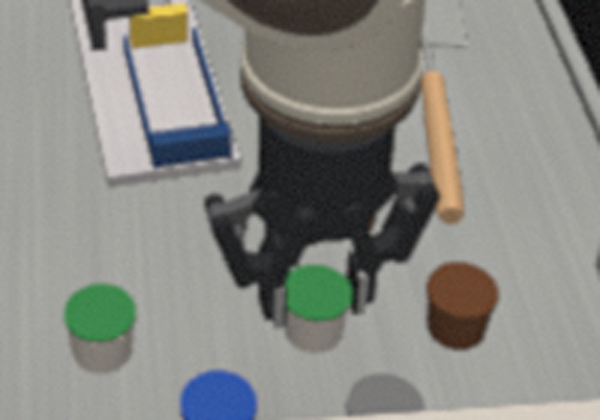

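Call:
{"fn": "send_rows", "kwargs": {"steps": [{"xyz": [0, 0, 0.04], "roll": 0}, {"xyz": [0, 0, 0.0721], "roll": 0}, {"xyz": [-0.02, 0.05, 0.0721], "roll": 0}, {"xyz": [-0.043, 0.1, 0.0721], "roll": 0}, {"xyz": [-0.065, 0.16, 0.0721], "roll": 0}, {"xyz": [-0.086, 0.2235, 0.0721], "roll": 0}, {"xyz": [-0.086, 0.2235, 0.0721], "roll": 0}, {"xyz": [-0.086, 0.2235, 0.0721], "roll": 0}, {"xyz": [-0.086, 0.2235, 0.0721], "roll": 0}]}}

```text
t: 11.9
tool_pos: [0.5709, -0.1004, 0.075]
orientation: [83.9, 89.3, 0.3]
contact_force: [0.1, -0.0, -0.9]
width: 0.0431
```

```bash
cat >> h.py <<'E'
AX=np.radians(6.51);XF=np.array([-np.sin(AX),np.cos(AX)]);YF=np.array([-np.cos(AX),-np.sin(AX)])
def lat(n="side"):
    "lateral coord (p@YF) of walls, stop, lids in one camera"
    im,d=grab_frame(n);P=cloud(n,d);hsv=cv2.cvtColor(im,cv2.COLOR_BGR2HSV)
    g=cv2.inRange(hsv,(45,90,40),(80,255,255));b=cv2.inRange(hsv,(95,90,40),(125,255,255))>0
    box=(P[...,0]>.5)&(P[...,0]<.63)&(P[...,1]>-.17)&(P[...,1]<.05)
    k,lab,st,c=cv2.connectedComponentsWithStats((g>0).astype(np.uint8))
    for i in range(1,k):
        m=(lab==i)&box
        if m.sum()>60:
            z=np.median(P[m][:,2]);v,u=np.nonzero(m);W=rays(n,np.c_[u,v],z)[:,:2]
            print(n,"lid z %.4f"%z,"YF %.4f..%.4f"%tuple(np.percentile(W@YF,[1,99])),"XF %.4f..%.4f"%tuple(np.percentile(W@XF,[1,99])),len(u))
    v,u=np.nonzero(b&box);Z=P[v,u,2]
    for nm,z,lo,hi in(("stop",.036,.033,.04),("wall",.026,.023,.029)):
        s=(Z>lo)&(Z<hi);W=rays(n,np.c_[u[s],v[s]],z)[:,:2]
        x=W@XF;y=W@YF
        if s.sum(): print(n,nm,"XF %.4f..%.4f"%tuple(np.percentile(x,[2,98])),"YF %.4f..%.4f"%tuple(np.percentile(y,[1,99])),"hist",*np.histogram(y,12,(-.60,-.53)))
    return im,d,P
E
python3 - <<'E'
from h import *
to(.5706,-.0994,.075)
im,d,P=lat("side");lat("top")
cv2.imwrite('pics/s5.png',cv2.resize(im[120:270,210:350],None,fx=4,fy=4,interpolation=cv2.INTER_CUBIC));np.savez("s5.npz",d=d)
E
```

```text
t 11.9 pos [ 0.5709 -0.1004  0.075 ] jaw 6.43 F [ 0.1 -0.  -0.9] w 0.0431 xyz [-0.0004  0.0012 -0.0001] roll 0.0005
side lid z 0.0952 YF -0.5789..-0.5381 XF -0.1848..-0.1441 222
side stop XF -0.2058..-0.1905 YF -0.5822..-0.5302 hist [ 0  0  1 13 15 14 14 14 14 14 16 15] [-0.6        -0.59416667 -0.58833333 -0.5825     -0.57666667 -0.57083333
 -0.565      -0.55916667 -0.55333333 -0.5475     -0.54166667 -0.53583333
 -0.53      ]
side wall XF -0.2058..-0.0811 YF -0.5836..-0.5296 hist [ 0  0  7  8  4  5  5  7  4  6  7 22] [-0.6        -0.59416667 -0.58833333 -0.5825     -0.57666667 -0.57083333
 -0.565      -0.55916667 -0.55333333 -0.5475     -0.54166667 -0.53583333
 -0.53      ]
top wall XF -0.1549..-0.0952 YF -0.5293..-0.5266 hist [0 0 0 0 0 0 0 0 0 0 0 0] [-0.6        -0.59416667 -0.58833333 -0.5825     -0.57666667 -0.57083333
 -0.565      -0.55916667 -0.55333333 -0.5475     -0.54166667 -0.53583333
 -0.53      ]
```

View pics/s5.png

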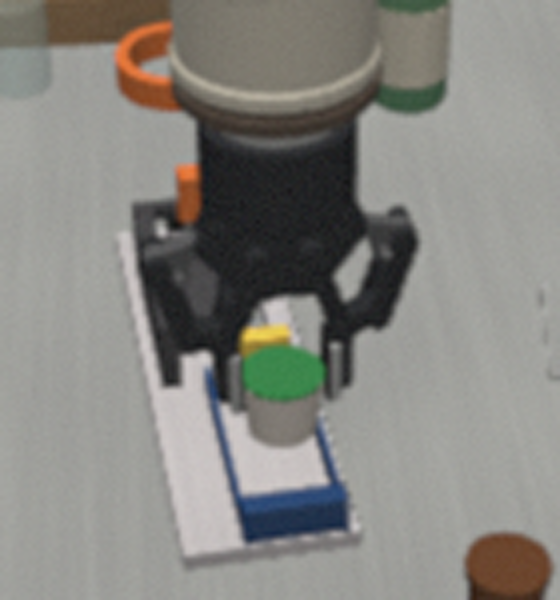

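```bash
python3 - <<'E'
from h import *
d=np.load("s5.npz")["d"];P=cloud("side",d);im=cv2.imread("pics/s5.png")
for n,(u0,u1,v0,v1) in dict(L=(228,243,350,412),R=(326,342,340,400)).items():
    for v in range(v0//4+120,v1//4+123):
        q=P[v,u0//4+210:u1//4+210+1]; print(n,v,q[:,2].round(3),q[:,1].round(3))
t=-.5540*YF-.161*XF;print(t);to(t[0],t[1],.075)
E
```

```text
L 207 [0.122 0.123 0.124 0.039] [-0.114 -0.115 -0.117 -0.011]
L 208 [0.123 0.121 0.121 0.116] [-0.118 -0.116 -0.116 -0.11 ]
L 209 [0.116 0.118 0.115 0.116] [-0.112 -0.116 -0.111 -0.113]
L 210 [0.113 0.115 0.114 0.114] [-0.112 -0.115 -0.114 -0.114]
L 211 [0.108 0.112 0.11  0.111] [-0.109 -0.114 -0.112 -0.113]
L 212 [0.108 0.11  0.111 0.112] [-0.112 -0.114 -0.116 -0.118]
L 213 [0.103 0.108 0.104 0.108] [-0.109 -0.115 -0.11  -0.116]
L 214 [0.101 0.105 0.103 0.104] [-0.11  -0.115 -0.113 -0.114]
L 215 [0.098 0.102 0.103 0.102] [-0.11  -0.114 -0.115 -0.115]
L 216 [0.097 0.098 0.099 0.099] [-0.111 -0.113 -0.114 -0.114]
L 217 [0.093 0.096 0.095 0.096] [-0.11  -0.113 -0.113 -0.114]
L 218 [0.092 0.094 0.093 0.094] [-0.112 -0.114 -0.113 -0.114]
L 219 [0.09  0.091 0.092 0.092] [-0.112 -0.113 -0.115 -0.115]
L 220 [0.086 0.088 0.089 0.089] [-0.111 -0.113 -0.115 -0.114]
L 221 [0.078 0.086 0.087 0.084] [-0.104 -0.114 -0.115 -0.112]
L 222 [0.013 0.084 0.082 0.083] [-0.031 -0.115 -0.113 -0.114]
L 223 [0.013 0.08  0.014 0.014] [-0.035 -0.113 -0.037 -0.036]
L 224 [0.013 0.015 0.013 0.012] [-0.039 -0.041
[... 874 characters left out ...]
-0.108 -0.109 -0.107 -0.104]
R 216 [0.083 0.092 0.09  0.09  0.087] [-0.098 -0.11  -0.107 -0.108 -0.104]
R 217 [0.082 0.088 0.086 0.087 0.001] [-0.1   -0.108 -0.106 -0.107 -0.005]
R 218 [0.079 0.086 0.086 0.086 0.002] [-0.1   -0.108 -0.109 -0.108 -0.01 ]
R 219 [0.002 0.082 0.083 0.08  0.002] [-0.013 -0.107 -0.108 -0.105 -0.013]
R 220 [ 0.002  0.001 -0.     0.     0.003] [-0.016 -0.015 -0.013 -0.014 -0.017]
R 221 [0.002 0.003 0.001 0.003 0.002] [-0.02  -0.021 -0.018 -0.021 -0.021]
R 222 [0.    0.004 0.002 0.003 0.002] [-0.021 -0.026 -0.023 -0.024 -0.023]
[ 0.56868149 -0.09715124]
t 12.0 pos [ 0.5708 -0.1003  0.0748] jaw 6.42 F [ 0.6 -0.2 -0.1] w 0.0431 xyz [-0.0026  0.0039  0.0002] roll 0.0005
```

Call:
{"fn": "send_rows", "kwargs": {"steps": [{"xyz": [-0.0026, 0.0039, 0], "roll": 0}, {"xyz": [-0.0026, 0.0039, -0.03], "roll": 0}, {"xyz": [-0.0026, 0.0039, -0.043], "roll": 0}, {"xyz": [-0.0026, 0.0039, -0.055], "roll": 0}, {"xyz": [-0.0026, 0.0039, -0.055], "roll": 0}, {"xyz": [-0.0026, 0.0039, -0.055], "roll": 0}]}}

```text
t: 12.75
tool_pos: [0.569, -0.0973, 0.0314]
orientation: [84.0, 89.3, 0.4]
contact_force: [-0.3, 0.4, 0.3]
width: 0.0435
```

```bash
python3 - <<'E'
from h import *
to(.5687,-.0972,.030);lat("side")
E
```

```text
t 12.75 pos [ 0.569  -0.0973  0.0314] jaw 6.42 F [-0.3  0.4  0.3] w 0.0435 xyz [-0.0003  0.0001 -0.0017] roll 0.0005
side lid z 0.0516 YF -0.5775..-0.5359 XF -0.1811..-0.1426 216
side stop XF -0.2061..-0.1900 YF -0.5822..-0.5296 hist [ 0  0  1 15 13 12 16 14 15 13 16 16] [-0.6        -0.59416667 -0.58833333 -0.5825     -0.57666667 -0.57083333
 -0.565      -0.55916667 -0.55333333 -0.5475     -0.54166667 -0.53583333
 -0.53      ]
side wall XF -0.2067..-0.0872 YF -0.5842..-0.5295 hist [ 0  0 11  9  4  8  5  5  5  7  7 12] [-0.6        -0.59416667 -0.58833333 -0.5825     -0.57666667 -0.57083333
 -0.565      -0.55916667 -0.55333333 -0.5475     -0.54166667 -0.53583333
 -0.53      ]
```

Call:
{"fn": "send_rows", "kwargs": {"steps": [{"xyz": [0, 0, -0.002], "roll": 0}, {"xyz": [0, 0, -0.002], "roll": 0}]}}

```text
t: 13.05
tool_pos: [0.5691, -0.0973, 0.0299]
orientation: [83.3, 89.3, -0.3]
contact_force: [0.2, 0.1, -0.3]
width: 0.0432
```

Call:
{"fn": "send_rows", "kwargs": {"steps": [{"xyz": [0, 0, 0], "roll": 0}, {"xyz": [0, 0, 0], "roll": 0}, {"xyz": [0, 0, 0], "roll": 0}, {"xyz": [0, 0, 0.03], "roll": 0}, {"xyz": [0, 0, 0.07], "roll": 0}, {"xyz": [-0.02, -0.06, 0.07], "roll": 0}, {"xyz": [-0.05, -0.13, 0.07], "roll": 0}, {"xyz": [-0.0763, -0.2, 0.07], "roll": 0}, {"xyz": [-0.0763, -0.2288, 0.07], "roll": 0}, {"xyz": [-0.0763, -0.2288, 0.07], "roll": 0}], "fingers": 0.3}}

```text
t: 14.3
tool_pos: [0.508, -0.2815, 0.0859]
orientation: [83.5, 89.3, -0.2]
contact_force: [0.8, 0.8, -0.4]
width: 0.0599
```

```bash
python3 - <<'E'
from h import *
to(.508,-.282,.014);lat("side")
im,d=grab_frame("top");cv2.imwrite('pics/t6.png',cv2.resize(im[180:280,200:420],None,fx=3.4,fy=3.4,interpolation=cv2.INTER_CUBIC))
E
```

```text
t 14.3 pos [ 0.508  -0.2815  0.0859] jaw 6.3 F [ 0.8  0.8 -0.4] w 0.0599 xyz [-0.     -0.0006 -0.0898] roll 0.0011
side lid z 0.0495 YF -0.5759..-0.5415 XF -0.1693..-0.1426 117
side stop XF -0.2054..-0.1905 YF -0.5826..-0.5299 hist [ 0  0  1 15 10  0  0  0  3 12 15 15] [-0.6        -0.59416667 -0.58833333 -0.5825     -0.57666667 -0.57083333
 -0.565      -0.55916667 -0.55333333 -0.5475     -0.54166667 -0.53583333
 -0.53      ]
side wall XF -0.2056..-0.0849 YF -0.5836..-0.5339 hist [ 0  0 11 12  4  2  0  0  0  7  6  2] [-0.6        -0.59416667 -0.58833333 -0.5825     -0.57666667 -0.57083333
 -0.565      -0.55916667 -0.55333333 -0.5475     -0.54166667 -0.53583333
 -0.53      ]
```

View pics/t6.png

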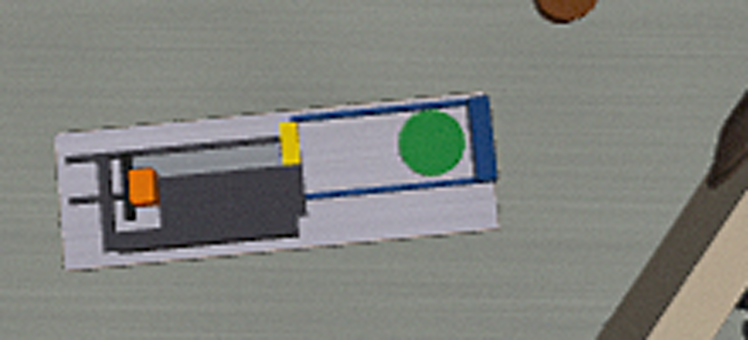

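Call:
{"fn": "send_rows", "kwargs": {"steps": [{"xyz": [0, -0.0006, -0.05], "roll": 0.001}, {"xyz": [0, -0.0006, -0.0898], "roll": 0.001}, {"xyz": [0, -0.0006, -0.0898], "roll": 0.001}, {"xyz": [0, -0.0006, -0.0898], "roll": 0.001}]}}

```text
t: 14.9
tool_pos: [0.5092, -0.2798, 0.0153]
orientation: [82.4, 89.3, -0.9]
contact_force: [0.3, 0.5, 0.2]
width: 0.0599
```

Call:
{"fn": "send_rows", "kwargs": {"steps": [{"xyz": [0, 0, 0], "roll": 0}, {"xyz": [0, 0, 0], "roll": 0}, {"xyz": [0, 0, 0], "roll": 0}, {"xyz": [0, 0, 0], "roll": 0}], "fingers": 1, "newtons": 20}}

```text
t: 15.4
tool_pos: [0.51, -0.28, 0.0169]
orientation: [78.5, 89.1, -4.9]
contact_force: [1.4, 2.8, 9.8]
width: 0.043
```

```bash
python3 - <<'E'
from h import *
t=-.5540*YF-.113*XF;print(t);to(t[0],t[1],.075)
E
```

```text
[ 0.56323941 -0.04946074]
t 15.4 pos [ 0.51   -0.28    0.0169] jaw 6.67 F [1.4 2.8 9.8] w 0.043 xyz [0.0665 0.2882 0.0726] roll -0.0009
```

Call:
{"fn": "send_rows", "kwargs": {"steps": [{"xyz": [0, 0, 0.05], "roll": 0}, {"xyz": [0.01, 0.04, 0.104], "roll": 0}, {"xyz": [0.025, 0.1, 0.104], "roll": 0}, {"xyz": [0.04, 0.17, 0.104], "roll": 0}, {"xyz": [0.055, 0.235, 0.104], "roll": 0}, {"xyz": [0.0665, 0.2882, 0.09], "roll": 0}, {"xyz": [0.0665, 0.2882, 0.0726], "roll": 0}, {"xyz": [0.0665, 0.2882, 0.0726], "roll": 0}, {"xyz": [0.0665, 0.2882, 0.0726], "roll": 0}]}}

```text
t: 16.52
tool_pos: [0.5633, -0.0505, 0.0755]
orientation: [77.6, 89.1, -5.8]
contact_force: [0.3, 0.2, 0.0]
width: 0.0433
```

```bash
python3 - <<'E'
from h import *
t=-.5540*YF-.113*XF;to(t[0],t[1],.0305);lat("side")
E
```

```text
t 16.525 pos [ 0.5633 -0.0505  0.0755] jaw 6.6 F [0.3 0.2 0. ] w 0.0433 xyz [-0.0001  0.0012 -0.0563] roll -0.0005
side lid z 0.0960 YF -0.5760..-0.5349 XF -0.1367..-0.0981 199
side lid z 0.0495 YF -0.5757..-0.5366 XF -0.1815..-0.1430 210
side stop XF -0.2056..-0.1900 YF -0.5822..-0.5301 hist [ 0  0  1 15 15 13 14 14 16 17 15 16] [-0.6        -0.59416667 -0.58833333 -0.5825     -0.57666667 -0.57083333
 -0.565      -0.55916667 -0.55333333 -0.5475     -0.54166667 -0.53583333
 -0.53      ]
side wall XF -0.2066..-0.0938 YF -0.5833..-0.5295 hist [ 0  0 11 12  4  6  7  7  5  7  5 13] [-0.6        -0.59416667 -0.58833333 -0.5825     -0.57666667 -0.57083333
 -0.565      -0.55916667 -0.55333333 -0.5475     -0.54166667 -0.53583333
 -0.53      ]
```

Call:
{"fn": "send_rows", "kwargs": {"steps": [{"xyz": [-0.0006, 0.005, 0], "roll": 0}, {"xyz": [-0.0006, 0.005, -0.03], "roll": 0}, {"xyz": [-0.0006, 0.005, -0.043], "roll": 0}, {"xyz": [-0.0006, 0.005, -0.0565], "roll": 0}, {"xyz": [-0.0006, 0.005, -0.0565], "roll": 0}, {"xyz": [-0.0006, 0.005, -0.0565], "roll": 0}]}}

```text
t: 17.32
tool_pos: [0.5632, -0.0465, 0.0309]
orientation: [77.6, 89.0, -5.8]
contact_force: [-0.3, -0.3, 0.1]
width: 0.0433
```

Call:
{"fn": "send_rows", "kwargs": {"steps": [{"xyz": [0, 0, 0], "roll": 0}, {"xyz": [0, 0, 0], "roll": 0}]}}

```text
t: 17.58
tool_pos: [0.5634, -0.0465, 0.0313]
orientation: [77.4, 89.0, -6.0]
contact_force: [-0.7, 0.4, -0.7]
width: 0.043
```

```bash
python3 - <<'E'
from h import *
to(.5637,-.045,.0305);lat("side")
E
```

```text
t 17.575 pos [ 0.5634 -0.0465  0.0313] jaw 6.6 F [-0.7  0.4 -0.7] w 0.043 xyz [ 0.0004  0.0019 -0.001 ] roll -0.0005
side lid z 0.0520 YF -0.5767..-0.5356 XF -0.1329..-0.0938 202
side lid z 0.0496 YF -0.5757..-0.5366 XF -0.1816..-0.1416 213
side stop XF -0.2059..-0.1900 YF -0.5822..-0.5301 hist [ 0  0  1 16 15 15 15 14 15 15 16 16] [-0.6        -0.59416667 -0.58833333 -0.5825     -0.57666667 -0.57083333
 -0.565      -0.55916667 -0.55333333 -0.5475     -0.54166667 -0.53583333
 -0.53      ]
side wall XF -0.2058..-0.1172 YF -0.5834..-0.5295 hist [ 0  0 10  8  5  5  4  6  5  5  4 13] [-0.6        -0.59416667 -0.58833333 -0.5825     -0.57666667 -0.57083333
 -0.565      -0.55916667 -0.55333333 -0.5475     -0.54166667 -0.53583333
 -0.53      ]
```

Call:
{"fn": "send_rows", "kwargs": {"steps": [{"xyz": [0, 0, -0.0025], "roll": 0}, {"xyz": [0, 0, -0.0025], "roll": 0}]}}

```text
t: 17.88
tool_pos: [0.5633, -0.0465, 0.029]
orientation: [77.4, 89.0, -6.0]
contact_force: [1.2, 0.5, -0.3]
width: 0.0431
```

Call:
{"fn": "send_rows", "kwargs": {"steps": [{"xyz": [0, 0, 0], "roll": 0}, {"xyz": [0, 0, 0], "roll": 0}, {"xyz": [0, 0, 0], "roll": 0}, {"xyz": [0, 0, 0.04], "roll": 0}, {"xyz": [0, 0, 0.1], "roll": 0}, {"xyz": [0, 0, 0.13], "roll": -0.055}, {"xyz": [-0.01, 0.05, 0.13], "roll": -0.11}, {"xyz": [-0.02, 0.1, 0.13], "roll": -0.165}, {"xyz": [-0.0365, 0.167, 0.13], "roll": -0.22}, {"xyz": [-0.0365, 0.167, 0.13], "roll": -0.275}], "fingers": 0.4}}

```text
t: 19.12
tool_pos: [0.5332, 0.0898, 0.1332]
orientation: [78.8, 89.0, -54.2]
contact_force: [-0.0, 0.2, 0.4]
width: 0.0511
```

Call:
{"fn": "send_rows", "kwargs": {"steps": [{"xyz": [0, 0, 0], "roll": -0.059}, {"xyz": [0, 0, 0], "roll": -0.118}, {"xyz": [0, 0, 0], "roll": -0.177}, {"xyz": [0, 0, 0], "roll": -0.226}, {"xyz": [0, 0, 0], "roll": -0.226}]}}

```text
t: 19.75
tool_pos: [0.5332, 0.0898, 0.1332]
orientation: [78.8, 89.0, -94.9]
contact_force: [0.7, 0.8, -0.4]
width: 0.051
```

```bash
python3 - <<'E'
from h import *
to(.5342,.0872,.069,-83.5);im,d,P=lat("side")
cv2.imwrite('pics/s7.png',cv2.resize(im[120:270,210:350],None,fx=4,fy=4,interpolation=cv2.INTER_CUBIC))
E
```

```text
t 19.75 pos [0.5332 0.0898 0.1332] jaw -83.69 F [ 0.7  0.8 -0.4] w 0.051 xyz [ 0.0012 -0.0033 -0.0803] roll 0.0011
side lid z 0.0496 YF -0.5746..-0.5364 XF -0.1330..-0.0938 189
side lid z 0.0496 YF -0.5757..-0.5366 XF -0.1816..-0.1407 217
side stop XF -0.2057..-0.1900 YF -0.5829..-0.5302 hist [ 0  0  2 14 14 14 16 15 15 13 15 13] [-0.6        -0.59416667 -0.58833333 -0.5825     -0.57666667 -0.57083333
 -0.565      -0.55916667 -0.55333333 -0.5475     -0.54166667 -0.53583333
 -0.53      ]
side wall XF -0.2065..-0.0989 YF -0.5833..-0.5296 hist [ 0  0 11 12  5  5  7  6  4  7  6 18] [-0.6        -0.59416667 -0.58833333 -0.5825     -0.57666667 -0.57083333
 -0.565      -0.55916667 -0.55333333 -0.5475     -0.54166667 -0.53583333
 -0.53      ]
```

View pics/s7.png

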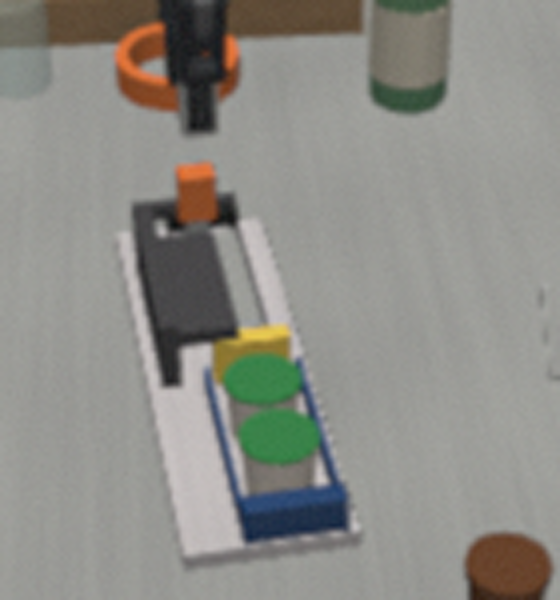

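Both pots stand in the track (lids around (262,378) and (278,437)), and the handle is still hooked at (197,190). I'll go down and grip the handle.

Call:
{"fn": "send_rows", "kwargs": {"steps": [{"xyz": [0.0012, -0.0033, -0.03], "roll": 0.001}, {"xyz": [0.0012, -0.0033, -0.06], "roll": 0.001}, {"xyz": [0.0012, -0.0033, -0.0803], "roll": 0.001}, {"xyz": [0.0012, -0.0033, -0.0803], "roll": 0.001}, {"xyz": [0.0012, -0.0033, -0.0803], "roll": 0.001}]}}

```text
t: 20.42
tool_pos: [0.5346, 0.0872, 0.0698]
orientation: [82.1, 89.0, -91.2]
contact_force: [0.1, 1.2, -0.0]
width: 0.0512
```

Call:
{"fn": "send_rows", "kwargs": {"steps": [{"xyz": [0, 0, 0], "roll": 0}, {"xyz": [0, 0, 0], "roll": 0}, {"xyz": [0, 0, 0], "roll": 0}, {"xyz": [0, 0, 0], "roll": 0}, {"xyz": [0, 0, 0], "roll": 0}], "fingers": 1, "newtons": 30}}

```text
t: 21.05
tool_pos: [0.535, 0.0873, 0.0705]
orientation: [85.9, 89.1, -87.4]
contact_force: [-0.8, -1.1, 6.7]
width: 0.0155
```

```bash
python3 -c "from h import *;pull();to(.5342,.0872,.069,-83.5)"
```

```text
pull 92.4 mm lat 14.8 mm  Fx -1.0 Fy 1.0 Fz 6.7 t 21.05
t 21.05 pos [0.535  0.0873 0.0705] jaw -83.31 F [-0.8 -1.1  6.7] w 0.0155 xyz [-0.001  -0.0001 -0.0018] roll -0.0011
```

Call:
{"fn": "send_rows", "kwargs": {"steps": [{"xyz": [-0.0002, 0.0016, 0], "roll": 0}, {"xyz": [-0.0004, 0.0033, 0], "roll": 0}, {"xyz": [-0.0004, 0.0033, 0], "roll": 0}, {"xyz": [-0.0004, 0.0033, 0], "roll": 0}]}}

```text
t: 21.55
tool_pos: [0.5347, 0.0891, 0.0705]
orientation: [86.0, 89.0, -87.3]
contact_force: [1.1, -8.2, -0.3]
width: 0.0154
```

```bash
python3 -c "from h import *;pull()"
```

```text
pull 94.3 mm lat 14.9 mm  Fx -8.3 Fy -0.1 Fz -0.3 t 21.55
```

Call:
{"fn": "send_rows", "kwargs": {"steps": [{"xyz": [0.005, 0.0011, 0], "roll": 0}, {"xyz": [0.01, 0.0017, 0], "roll": 0}, {"xyz": [0.015, 0.0022, 0], "roll": 0}, {"xyz": [0.0193, 0.0027, 0], "roll": 0}, {"xyz": [0.0193, 0.0027, 0], "roll": 0}, {"xyz": [0.0193, 0.0027, 0], "roll": 0}]}}

```text
t: 22.3
tool_pos: [0.5503, 0.0904, 0.0705]
orientation: [85.8, 88.9, -87.5]
contact_force: [1.6, -9.6, 0.6]
width: 0.0152
```

```bash
python3 -c "from h import *;pull()"
```

```text
pull 93.8 mm lat -0.7 mm  Fx -9.7 Fy -0.5 Fz 0.6 t 22.30
```

Call:
{"fn": "send_rows", "kwargs": {"steps": [{"xyz": [0.0005, -0.004, 0], "roll": 0}, {"xyz": [0.001, -0.009, 0], "roll": 0}, {"xyz": [0.0016, -0.014, 0], "roll": 0}, {"xyz": [0.0022, -0.019, 0], "roll": 0}, {"xyz": [0.0027, -0.024, 0], "roll": 0}, {"xyz": [0.0027, -0.024, 0], "roll": 0}]}}

```text
t: 23.05
tool_pos: [0.5526, 0.0703, 0.0706]
orientation: [86.3, 88.8, -87.1]
contact_force: [1.3, -7.7, -0.7]
width: 0.0153
```

```bash
python3 -c "from h import *;pull()"
```

```text
pull 73.6 mm lat -0.7 mm  Fx -7.8 Fy -0.5 Fz -0.7 t 23.05
```

Call:
{"fn": "send_rows", "kwargs": {"steps": [{"xyz": [0.0003, -0.0025, 0], "roll": 0}, {"xyz": [0.0006, -0.005, 0], "roll": 0}, {"xyz": [0.0009, -0.0075, 0], "roll": 0}, {"xyz": [0.0009, -0.0075, 0], "roll": 0}]}}

```text
t: 23.55
tool_pos: [0.5533, 0.0635, 0.0705]
orientation: [85.9, 88.8, -87.5]
contact_force: [1.1, -7.0, -0.6]
width: 0.0155
```

```bash
python3 -c "from h import *;pull()"
```

```text
pull 66.8 mm lat -0.7 mm  Fx -7.1 Fy -0.3 Fz -0.6 t 23.55
```

Call:
{"fn": "send_rows", "kwargs": {"steps": [{"xyz": [0.0001, -0.0006, 0], "roll": 0}, {"xyz": [0.0002, -0.0013, 0], "roll": 0}, {"xyz": [0.0002, -0.0013, 0], "roll": 0}]}}

```text
t: 23.92
tool_pos: [0.5535, 0.0624, 0.0705]
orientation: [85.7, 88.8, -87.6]
contact_force: [-0.5, -3.2, -0.1]
width: 0.0153
```

```bash
python3 -c "from h import *;pull()"
```

```text
pull 65.7 mm lat -0.7 mm  Fx -3.1 Fy 0.9 Fz -0.1 t 23.93
```

Call:
{"fn": "send_rows", "kwargs": {"steps": [{"xyz": [0.0001, -0.0005, 0], "roll": 0}, {"xyz": [0.0001, -0.0005, 0], "roll": 0}]}}

```text
t: 24.18
tool_pos: [0.5535, 0.0623, 0.0705]
orientation: [85.6, 88.8, -87.8]
contact_force: [-0.7, 1.8, 1.5]
width: 0.0153
```

```bash
python3 -c "from h import *;pull()"
```

```text
pull 65.5 mm lat -0.7 mm  Fx 1.9 Fy 0.5 Fz 1.5 t 24.18
```

The pots now carry the spring load. I'll let go and rise.

Call:
{"fn": "send_rows", "kwargs": {"steps": [{"xyz": [0, 0, 0], "roll": 0}, {"xyz": [0, 0, 0], "roll": 0}, {"xyz": [0, 0, 0], "roll": 0}, {"xyz": [0, 0, 0], "roll": 0}, {"xyz": [0, 0, 0.04], "roll": 0}, {"xyz": [0, 0, 0.1], "roll": 0}, {"xyz": [-0.03, 0.05, 0.13], "roll": 0}, {"xyz": [-0.03, 0.05, 0.13], "roll": 0}, {"xyz": [-0.03, 0.05, 0.13], "roll": 0}], "fingers": 0.4}}

```text
t: 25.3
tool_pos: [0.5295, 0.1022, 0.1742]
orientation: [85.3, 88.8, -88.0]
contact_force: [0.4, 0.1, -1.0]
width: 0.051
```

```bash
python3 - <<'E'
from h import *
im,d,P=lat("side");to(0,0,0)
cv2.imwrite('pics/s8.png',cv2.resize(im[120:385,180:400],None,fx=2.2,fy=2.2,interpolation=cv2.INTER_CUBIC))
E
```

```text
side lid z 0.0495 YF -0.5754..-0.5360 XF -0.1871..-0.1063 415
side stop XF -0.2061..-0.1900 YF -0.5822..-0.5297 hist [ 0  0  1 13 14 14 15 14 16 15 16 15] [-0.6        -0.59416667 -0.58833333 -0.5825     -0.57666667 -0.57083333
 -0.565      -0.55916667 -0.55333333 -0.5475     -0.54166667 -0.53583333
 -0.53      ]
side wall XF -0.2062..-0.0990 YF -0.5833..-0.5296 hist [ 0  0 10  8  6  7  6  6  8  7  6 15] [-0.6        -0.59416667 -0.58833333 -0.5825     -0.57666667 -0.57083333
 -0.565      -0.55916667 -0.55333333 -0.5475     -0.54166667 -0.53583333
 -0.53      ]
t 25.35 pos [0.5295 0.1019 0.1738] jaw -83.37 F [-0.1  0.1 -0. ] w 0.0512 xyz [-0.6619 -0.1273 -0.2173] roll 0.4993
```

View pics/s8.png

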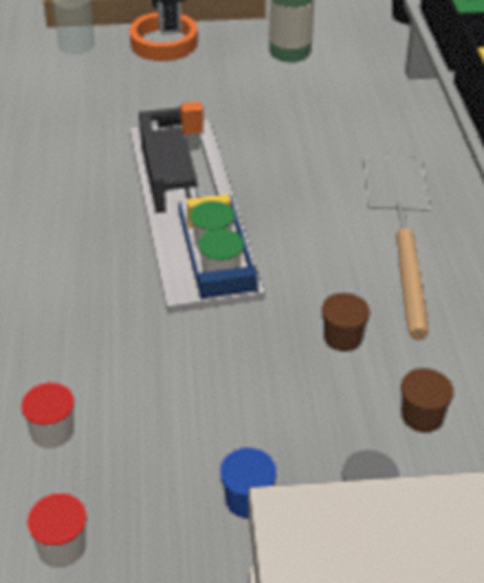

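```bash
python3 -c "
from cell import r
r.hand_in();print(r.read_state()['t'])"
```

```text
the job is handed in; nothing more can be done
the job is handed in; nothing more can be done
```

The job is done and handed in at about 25 s of the 72 s allowed; the hand-in itself reports no verdict.

- **Latching:** I pulled the handle back until the bumper showed as about 3 N over the spring, at roughly 98 mm and about 1.5 mm of compression. I then slid it about 15.6 mm into the notch. It hooked at about 92.5 mm and I let go.
- **Loading:** Both green-lidded pots went into the track in front of the pusher. In the side camera they were within about 1.5 mm of the centre line, with both lids level at the same height.
- **Release:** I unhooked the handle and eased it forward in small steps. At about 65.5 mm the spring load on the gripper dropped from 7 N to nothing, which means the pots had taken it. I then let go and moved the arm clear.

**Last checks:** The final picture shows both pots upright and touching, between the pusher and the front stop. The handle is back in its lane, and the red-lidded pots and other bystanders in that view look unmoved. The gripper force reads about zero.

The two cameras disagreed by about 2–3 mm, so I centred the pots against the walls seen in the same picture. I did not measure the final pressing force on the pots or re-measure the bystanders' positions.

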